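# Stand the grill tools in the crock

### The job

Put the tools from the sheet pan into the tall crock from above, the steel tongs first and then the wooden salt spoon, each butt end down and working end up. Do not let a tool fall in: lower each one until you feel it press on the crock from inside, then let go. Do not shove or tip the crock, and leave the plank, the salt jar and the dishes where they lie on the pan.

Things in the scene. Friction and masses are not known exactly. Their poses are not given: they have to be found in the camera images.
- pan: Fixed aluminium sheet pan, 300 mm (its x) by 400 mm (its y), rim 23 mm high over the table. Origin: centre of the underside; the inner floor is 3 mm above it. z up.
- crock: Loose heavy white stoneware utensil crock, an upright open cylinder, the tallest wide vessel: outer diameter 144 mm, inner diameter 132 mm, height 135 mm, inner floor 8 mm above the underside. 1.6 kg or so. Origin: centre of the underside, z up. Left of the pan.
- crock_rim (a point): Centre of the crock's mouth, level with its rim, 135 mm above its underside.
- tongs: Short closed steel tongs lying on the pan, 220 mm long, 24 mm wide over the arms, 33 mm over the heads (last 24 mm), 24 mm high, about 0.14 kg, balanced mid-length. Origin: mid-length, underside. x runs to the heads (working end); the butt end with the round pivot is at x = -110 mm. z up as it lies, arms' mid-height at z = 12 mm. Grip across the arms (along y) from x = -80 to +65 mm.
- tongs_butt (a point): Butt (pivot) end of the tongs, on the long axis at x = -110 mm, z = 12 mm of the tongs.
- tongs_head (a point): Tip of the tongs' heads (working end), on the long axis at x = +110 mm, z = 12 mm.
- spoon: Wooden salt spoon lying on the pan, 215 mm long, straight square handle 12 by 12 mm ending in a round bowl 39 mm across and 13 mm high, about 50 g, balanced near mid-length. Origin: mid-length, underside. x runs to the bowl (working end, x = 68 to 107 mm); butt end at x = -107.5 mm. z up as it lies. Grip across the handle (along y).
- spoon_butt (a point): Butt end of the spoon's handle, on the long axis at x = -107.5 mm, z = 6 mm of the spoon.
- spoon_bowl (a point): Middle of the spoon's bowl (working end), at x = +88 mm, z = 6 mm.
- plank: Bystander on the pan: flat dark wooden grilling plank, 250 by 70 by 10 mm. Origin: centre of the underside, x along its length.
- salt_jar: Bystander on the pan: round glass salt jar with a steel flip lid, 70 mm diameter, 73 mm high. Origin: centre of the underside.
- dishes: Bystander on the pan: stack of small white dipping dishes, 71 mm diameter, 42 mm high. Origin: centre of the underside.

How it is judged (in metres and radians):
On the way, in this order (a step that is already met when the one before it is completed fails the run):
1. The tongs, still held in the fingers, have their butt end inside the crock at least 65 mm below its rim and their heads at or above the rim, and press on the crock with more than 1 N for 0.1 s (horizontal distance between tongs_butt and crock below 0.066 m and z of tongs_butt in the frame of crock between 0 and 0.07 m and z of tongs_head in the frame of crock above 0.125 m and contact force between tongs and crock above 1 N and contact force between tongs and the fingers above 1 N), for 0.1 s.
2. Then the spoon, still held in the fingers, has its butt end inside the crock at least 65 mm below its rim and its bowl at or above the rim, and presses on the crock with more than 1 N for 0.1 s (horizontal distance between spoon_butt and crock below 0.066 m and z of spoon_butt in the frame of crock between 0 and 0.07 m and z of spoon_bowl in the frame of crock above 0.125 m and contact force between spoon and crock above 1 N and contact force between spoon and the fingers above 1 N), for 0.1 s.
At the end, for the whole second after the job is handed in: Tongs and spoon are let go and at rest, leaning in the crock: each butt end inside it, at least 65 mm below the rim, and the tongs' heads and the middle of the spoon's bowl no lower than 10 mm below the rim. The crock stands upright (tilted less than 0.1 rad) within 50 mm of where it was (horizontal distance between each of tongs_butt, spoon_butt and crock below 0.066 m and z of tongs_butt in the frame of crock between 0 and 0.07 m and z of each of tongs_head, spoon_bowl in the frame of crock above 0.125 m and z of spoon_butt in the frame of crock between 0 and 0.07 m and linear speed of each of tongs, spoon below 0.03 m/s and contact force between each of tongs, spoon and the fingers below 0.1 N and angle between crock's own z axis and vertical below 0.1 rad and distance of crock from where it was at the start of the episode below 0.05 m); the robot touches nothing.
It fails at once if The crock is tipped by more than 0.2 rad or shoved by more than 50 mm (angle between crock's own z axis and vertical above 0.2 rad or distance of crock from where it was at the start of the episode above 0.05 m).
It fails at once if The robot's arm or gripper itself pushes on the crock with more than 25 N (contact force between any of the arm, the fingers and crock above 25 N).
It fails at once if The plank, the salt jar or the stack of dishes is moved by more than 30 mm (distance of any of plank, salt_jar, dishes from where it was at the start of the episode above 0.03 m).
It also fails if it takes over 72 s, if anything falls off the work surface, if the arm or the gripper's body presses on something with over 40 N, if the wrist force passes 120 N, or if a joint passes its speed limit or range.

### The arm

A 7-joint arm with a two-finger parallel gripper is mounted at the origin on the work surface. World frame = base frame: x ahead of the robot, y to its left, z up, the work surface at z = 0. Lengths are in mm, angles in rad, forces in N, time in s.
With the tool pointing down it reaches from about 425 to 950 mm from the base axis. Payload 4.7 kg.
Tool frame: the origin (TCP) lies on the front face of the gripper's body, between the roots of the fingers; the fingertips stand 70 mm ahead of it and the grasp point (between the pads) lies 51 mm ahead of it (arm.pinch_z is the distance from the TCP to the grasp point, in mm); z points along the fingers, x is the direction in which the jaws open and shut, and the axes are right-handed (so a half turn about z gives the same grasp; the last joint's range is limited). The gripper opens to 87 mm and grips with 3 to 60 N. Pads are 19 mm wide; open, the fingers measure 117 mm over their backs; the gripper's body (75 mm by 190 mm) begins 51 mm behind the grasp point.
Start: joints at [-1.326, 0.469, -0.049, 1.532, 0.024, 1.141, -0.082], TCP at [182.474, 649.881, 292.273] pointing down, gripper open.
Joint ranges: [-2.59, 2.59], [-0.33, 1.99], [-1.39, 1.29], [0.1, 2.45], [-1.04, 4.18], [0.21, 1.99], [-2.66, 2.66]. Speed limits (rad/s): [2.57, 2.57, 3.14, 3.14, 3.14, 3.14, 3.14].

### API

Orientations are given as a unit quaternion [w, x, y, z].
In Python, from station import arm, imaging gives the robot as it stands. The module is installed in compiled form; this text tells all that it offers.
- The arm moves only by the tool move_arm, never from a script. Its argument "plan" is a list of rows, each a list of 6 numbers: the shift along the world's x, y, z in mm, then the turn, a rotation vector about the world's x, y, z in degrees. In form: [[dx, dy, dz, wx, wy, wz], ...]. A call has 1 to 20 rows; each row shifts and turns the commanded pose from where the row before left it; what a row does not reach is not made up. A row lasts 1/8 s, in which the tool goes at most 62.5 mm and 10.7 degrees, less where a joint would pass 70% of its speed; a pose out of reach is approached as far as the arm can. A call is refused whole if a number of a shift passes 62.5 or a number of a turn 10.7, either way. A call with a gripper value outside its range is refused whole. "fingers" is the opening, from 0 (shut) to 1 (fully open), set as the call begins (left out, the last holds). The fingers move at their own pace and stop on an object; the grip force is fixed at half the most. Time passes only in rows, so rows that do not move let the fingers close. It gives the time, the measured TCP pose, the force and the opening at its end, in the units of the state.
- arm.get_state(): the state, without advancing time (a new reading comes with each control period).
- imaging.grab_frame(name): name is "side" or "top"; returns the picture (420x560x3 uint8, blue, green, red); there is no depth.
- imaging.camera_info(name): a dict with "fx", "fy", "cx", "cy" (pixels), "k1" (the pictures are not rectified: a ray, as slopes to the right and down, at radius r is drawn at 1 + k1 r^2 times it, then the intrinsics apply), "R" (3x3) and "t" (3): a world point X has camera coordinates R X + t. Camera axes: x right, y down, z forward; pixel columns grow to the right and rows downward; lengths in mm; the calibration is good to about 2 mm. A picture is of the moment at which its call begins. camera_info takes no time and is no camera call.
- arm.sign_off(): hands the job in, once; it reports no verdict.
Trained networks look in the newest picture that a camera, given by its name, has taken for a name from the list of things; names that differ only in an ending like _2 or _b are one class to them, and where a whole thing is asked for, a point or a joint stands for the part that bears it (a point fixed in the world has none). Each returns a list of dicts, best first, with "p" (0 to 1); they miss things now and then, are a little off and sometimes report something else, mostly with a low value. They report only what shows in the picture. A call takes as long as a camera call.
- imaging.trace(camera, thing): "pixels" (420x560 bool, what is visible of it) and "rect" ([left, top, right, bottom] in pixels, round what is visible of it).
The state is a dict: "time": time; "q": joint angles; "joint_velocities": joint speeds; "tau": joint torques, N m; "tcp_pos": TCP position; "ee_rot": TCP orientation; "ft_force": force on the tool from outside, world axes, zero at the start; "moment": the same for the moment, N m; "opening": opening from 0.0 (shut) to 1.0 (fully open).
Only numpy, scipy, OpenCV 4.12 (cv2) and the standard library are available. Lean on these libraries where they do the work, as an engineer would, in place of code of your own. Each camera call takes 0.05 s, during which the arm holds its last target. There are 200 camera calls.

## Working session

There is one attempt and no reset: what is moved stays moved. The work goes in short steps, Python scripts to look and compute and a tool call to move; the robot and the scene stay as the last step left them, time stands still between calls to the robot, and variables do not carry over. Pictures are saved under pics/ and viewed, about 8 in all and at most 12, crops included, and the job is handed in when it is done.

Besides the shell and the picture viewer there is one more tool, called after "Request:" as name(argument=value, ...), one argument or row to a line, values as JSON. move_arm: Moves the arm, as the interface text tells. Its arguments: {"type":"object","properties":{"plan":{"type":"array"},"fingers":{"type":"number"}},"required":["plan"]}

```bash
mkdir -p pics; cat > h.py <<'E'
import numpy as np, cv2
from station import arm, imaging
def cam(n):
    c=imaging.camera_info(n); return c,np.array(c["R"]),np.array(c["t"])
def ray(n,u,v):
    c,R,t=cam(n); xd=np.array([(u-c["cx"])/c["fx"],(v-c["cy"])/c["fy"]]); x=xd.copy()
    for _ in range(20): x=xd/(1+c["k1"]*(x@x))
    d=R.T@np.array([x[0],x[1],1]); return -R.T@t,d
def at_z(n,u,v,z):
    o,d=ray(n,u,v); return o+d*(z-o[2])/d[2]
def proj(n,X):
    c,R,t=cam(n); p=R@np.array(X,float)+t; x=p[:2]/p[2]; x=x*(1+c["k1"]*(x@x))
    return np.array([c["fx"]*x[0]+c["cx"],c["fy"]*x[1]+c["cy"]])
E
python3 - <<'E'
from h import *
np.set_printoptions(precision=1,suppress=True)
for n in("top","side"):
    f=imaging.grab_frame(n); cv2.imwrite(f"pics/{n}0.png",f)
    c,R,t=cam(n); print(n,-R.T@t,R[2],c["fx"],c["k1"])
    for th in("pan","crock","tongs","spoon","plank","salt_jar","dishes"):
        r=imaging.trace(n,th)
        for d in r[:2]:
            ys,xs=np.nonzero(d["pixels"]); print(th,round(d["p"],2),d["rect"],xs.mean().round(1),ys.mean().round(1))
print(arm.get_state())
E
```

```text
top [ 522.9   32.9 1047.6] [ 0. -0. -1.] 473.8732070907144 -0.08096492807422136
pan 0.71 [224.3, 142.8, 412.9, 287.8] 308.6 215.1
crock 0.89 [77.6, 192.1, 163.5, 269.1] 119.7 230.8
crock 0.27 [330.7, 157.9, 349.7, 248.8] 341.3 194.9
tongs 0.89 [280.7, 157.4, 298.9, 255.9] 288.7 206.5
spoon 0.92 [334.1, 153.4, 351.6, 251.4] 341.6 194.3
plank 0.59 [364.6, 160.2, 403.1, 274.8] 385.5 214.9
salt_jar 0.71 [225.9, 166.3, 257.1, 199.2] 243.5 181.4
dishes 0.81 [230.8, 234.0, 261.5, 266.4] 246.7 247.3
dishes 0.59 [279.7, 153.3, 299.1, 257.4] 289.1 204.8
side [ 338.9 -926.7  872.8] [ 0.2  0.8 -0.6] 542.2150288851062 -0.06250206339981518
pan 0.67 [253.3, 262.5, 352.1, 285.1] 307.3 272.7
pan 0.6 [205.4, 191.9, 383.8, 345.0] 286.2 263.9
crock 0.72 [214.4, 106.0, 267.1, 179.3] 241.3 141.8
spoon 0.9 [253.1, 262.1, 351.2, 285.1] 306.4 272.8
plank 0.79 [239.6, 283.1, 365.4, 335.1] 300.2 309.6
salt_jar 0.77 [285.8, 181.0, 313.2, 219.7] 299.3 201.3
dishes 0.56 [230.9, 199.4, 256.2, 226.8] 243.6 211.7
{'time': 0.8, 'q': array([-1.3,  0.5, -0. ,  1.5,  0. ,  1.1, -0.1]), 'joint_velocities': array([ 0.,  0.,  0., -0., -0.,  0., -0.]), 'tau': array([ -0. , -50.8,  -0.1, -23.6,  -0.1,   0. ,   0. ]), 'tcp_pos': array([182.5, 649.9, 292.3]), 'ee_rot': array([-0. ,  0.8,  0.6,  0. ]), 'ft_force': array([-0.5, -0. ,  0. ]), 'moment': array([ 0.,  0., -0.]), 'opening': 1.003840797543592}
```

```bash
python3 - <<'E'
import cv2
a=cv2.imread("pics/top0.png");b=cv2.imread("pics/side0.png")
cv2.imwrite("pics/topc.png",cv2.resize(a[130:300,60:420],None,fx=2.2,fy=2.2))
cv2.imwrite("pics/sidec.png",cv2.resize(b[80:360,180:420],None,fx=2.1,fy=2.1))
E
python3 - <<'E'
from h import *
print(arm.get_state()["ee_rot"].tolist())
np.set_printoptions(precision=1,suppress=True)
def axis(n,th,z):
    r=imaging.trace(n,th)
    if not r: print(n,th,"none"); return
    ys,xs=np.nonzero(r[0]["pixels"]); P=np.array([at_z(n,u,v,z)[:2] for u,v in zip(xs,ys)])
    m=P.mean(0); _,_,V=np.linalg.svd(P-m,full_matrices=False); d=V[0]; s=(P-m)@d; w=(P-m)@V[1]
    (cx,cy),(a,b),an=cv2.minAreaRect(P.astype(np.float32))
    print(n,th,"mean",m,"axis",d,"range",s.min(),s.max(),"mid",m+d*(s.min()+s.max())/2,"w",w.min(),w.max(),"rect",cx,cy,a,b,an)
    for k in np.arange(-110,111,20):
        q=(abs(s-k)<10)
        if q.any(): print(round(k),(w[q].max()-w[q].min()).round(),((w[q].max()+w[q].min())/2).round(1),end=" | ")
    print()
axis("top","tongs",22);axis("top","spoon",11);axis("side","spoon",9);axis("side","tongs",18);axis("top","crock",135);axis("top","plank",13)
axis("top","salt_jar",76);axis("top","dishes",45)
E
```

```text
[-5.93102761458904e-05, 0.796990993957815, 0.6039911843418906, 3.5632926795791716e-05]
top tongs mean [569.9  -9.4] axis [-1.  0.] range -116.29228793176297 100.92869148305658 mid [577.5  -9.5] w -16.60080828544438 20.536046399710973 rect 577.6900024414062 -13.347488403320312 217.23402404785156 37.022586822509766 0.2754986882209778
-110 37.0 2.0 | -90 35.0 1.1 | -70 24.0 0.5 | -50 24.0 1.0 | -30 24.0 1.1 | -10 4.0 -8.3 | 10 22.0 1.0 | 30 28.0 0.3 | 50 28.0 0.4 | 70 26.0 -0.0 | 90 26.0 0.1 | 110 13.0 0.4 | 
top spoon mean [ 598.  -126.2] axis [-1.  0.] range -89.10784820073097 124.8707403754264 mid [ 580.2 -125.8] w -19.061755921859067 18.782112660801513 rect 580.1356201171875 -128.1630096435547 37.75505828857422 213.89353942871094 89.9144515991211
-90 31.0 -1.0 | -70 38.0 -0.1 | -50 27.0 0.7 | -30 12.0 1.0 | -10 12.0 0.4 | 10 12.0 -0.1 | 30 11.0 -0.7 | 50 11.0 0.9 | 70 12.0 0.4 | 90 12.0 -0.2 | 110 12.0 -0.8 | 
side spoon mean [ 587.4 -125.4] axis [-1.  0.] range -101.7168159063806 115.87842580956178 mid [ 580.3 -125.4] w -23.203203946850866 21.60980820680055 rect 580.6610717773438 -118.91384887695312 44.51774215698242 216.49032592773438 85.98550415039062
-110 6.0 -5.8 | -90 42.0 -1.4 | -70 45.0 -0.8 | -50 22.0 2.4 | -30 20.0 1.7 | -10 19.0 1.1 | 10 20.0 0.7 | 30 25.0 0.2 | 50 25.0 -0.3 | 70 23.0 -1.1 | 90 22.0 -1.2 | 110 19.0 -0.5 | 
side tongs noneTraceback (most recent call last):
  File "<stdin>", line 15, in <module>
  File "<stdin>", line 7, in axis
  File "h.py", line 10, in at_z
    o,d=ray(n,u,v); return o+d*(z-o[2])/d[2]
        ~~~^^^^^^^
  File "h.py", line 6, in ray
    c,R,t=cam(n); xd=np.array([(u-c["cx"])/c["fx"],(v-c["cy"])/c["fy"]]); x=xd.copy()
          ~~~^^^
  File "h.py", line 4, in cam
    c=imaging.camera_info(n); return c,np.array(c["R"]),np.array(c["t"])
ValueError: time passes only in moves, steps and waits
```

View pics/topc.png

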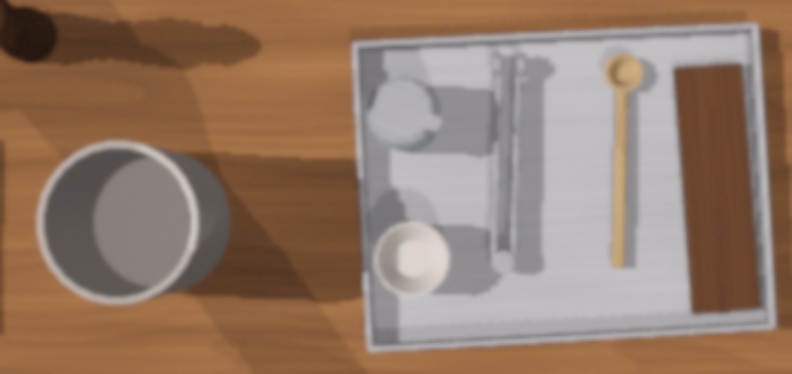

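View pics/sidec.png

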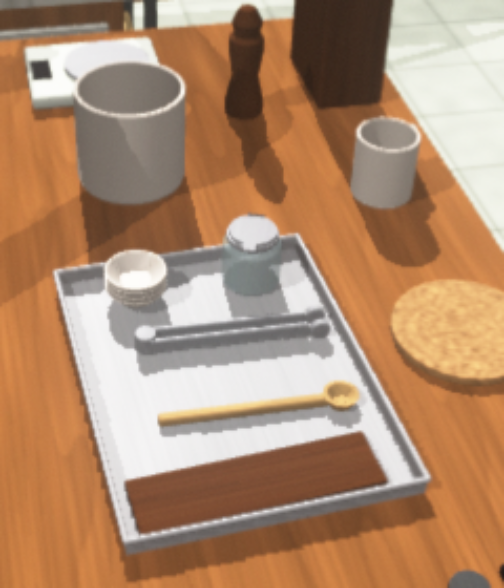

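```bash
sed -i 's/^def cam(n):/import functools\n@functools.cache\ndef cam(n):/' h.py
python3 - <<'E'
from h import *
np.set_printoptions(precision=3,suppress=True)
imaging.grab_frame("top");imaging.grab_frame("side")
def pts(n,th,z):
    r=imaging.trace(n,th); 
    if not r: return None
    ys,xs=np.nonzero(r[0]["pixels"]); return np.array([at_z(n,u,v,z)[:2] for u,v in zip(xs,ys)]),xs,ys
def axis(n,th,z):
    P=pts(n,th,z)
    if P is None: print(n,th,None);return
    P=P[0];bx=np.arange(480,680,10);c=[]
    for x in bx:
        q=abs(P[:,0]-x)<6
        if q.sum()>5: c.append((x,P[q,1].min(),P[q,1].max()))
    c=np.array(c); k=np.polyfit(c[:,0],(c[:,1]+c[:,2])/2,1); print(n,th,"x",P[:,0].min(),P[:,0].max(),"y=",k[0],"*x+",k[1],"y@500,600,650",np.polyval(k,[500,600,650]))
axis("top","tongs",20);axis("top","spoon",12);axis("side","spoon",12);axis("top","plank",13);axis("side","plank",13)
for th,z in(("crock",135),("salt_jar",76),("dishes",45)):
    P,xs,ys=pts("top",th,z); print(th,cv2.minEnclosingCircle(P.astype(np.float32)),P.min(0),P.max(0))
# crock rim circle in the top image: leftmost/top/bottom
for u,v in((77.5,230),(115,194),(113,267),(150.5,230)): print(at_z("top",u,v,135)[:2])
# jar via side: top rim ellipse
for u,v in((285,190),(313,190),(299,183)): print("jar top side",at_z("side",u,v,76)[:2])
for p in ([525,370,135],[525,442,135],[525,298,135],[597,370,135]): print(proj("side",p))
E
```

```text
top tongs x 468.9275074981397 684.6021038378364 y= -0.02227183738177129 *x+ 2.2978040602813974 y@500,600,650 [ -8.838 -11.065 -12.179]
top spoon x 473.2443409397827 686.9222675673861 y= -0.02797152019313124 *x+ -108.90177609442131 y@500,600,650 [-122.888 -125.685 -127.083]
side spoon x 471.00567964514914 687.8726255794016 y= -0.012613486813845163 *x+ -121.16313893136156 y@500,600,650 [-127.47  -128.731 -129.362]
top plank x 427.2720080851789 679.3451631094811 y= 0.07263822778793207 *x+ -263.71761789254174 y@500,600,650 [-227.399 -220.135 -216.503]
side plank None
crock ((513.738525390625, 319.02764892578125), 86.21720886230469) [444.045 233.097] [586.989 404.874]
salt_jar ((617.1317749023438, 86.35701751708984), 34.691097259521484) [584.136  56.075] [650.131 119.821]
dishes ((482.3651428222656, 79.17195892333984), 34.5938835144043) [448.778  45.469] [516.383 110.971]
[516.864 403.985]
[586.928 331.241]
[446.01  333.502]
[517.802 261.211]
jar top side [583.802  91.399]
jar top side [650.883  79.382]
jar top side [623.943 113.171]
[242.944 114.37 ]
[239.069 101.976]
[247.125 127.739]
[268.79  112.193]
```

Request:
move_arm(
  plan=[
    [28,-41,0,0,0,0.9],
    [28,-41,0,0,0,0.9],
    [28,-41,0,0,0,0.9],
    [28,-41,0,0,0,0.9],
    [28,-41,0,0,0,0.9],
    [28,-41,0,0,0,0.9],
    [28,-41,0,0,0,0.9],
    [28,-41,0,0,0,0.9],
    [28,-41,0,0,0,0.9],
    [28,-41,0,0,0,0.9],
    [28,-41,0,0,0,0.9],
    [28,-41,0,0,0,0.9],
    [28,-41,0,0,0,0.9],
    [28,-41,0,0,0,0.9],
    [27,-44,0,0,0,0.9],
    [26,-44,0,0,0,0.9],
    [0,0,0,0,0,0],
    [0,0,0,0,0,0],
  ],
  fingers=0.6,
)

```text
time: 3.8
tcp_pos: [627.3, -11.4, 292.0]
ee_rot: [-0.001, 0.715, 0.699, 0.0]
ft_force: [-1.0, 0.4, -0.4]
opening: 0.6
```

Request:
move_arm(
  plan=[
    [0,0,-40,0,0,0],
    [0,0,-40,0,0,0],
    [0,0,-40,0,0,0],
    [0,0,-35,0,0,0],
    [0,0,-25,0,0,0],
    [0,0,0,0,0,0],
  ],
)

```text
time: 4.55
tcp_pos: [625.8, -9.9, 110.5]
ee_rot: [-0.002, 0.714, 0.7, -0.001]
ft_force: [0.2, -0.3, -0.2]
opening: 0.601
```

```bash
python3 - <<'E'
from h import *
b=imaging.grab_frame("side"); cv2.imwrite("pics/g1.png",cv2.resize(b[130:310,200:420],None,fx=3,fy=3))
print(arm.get_state()["q"].tolist())
E
```

```text
[-0.19886710712502662, 0.5952371963977323, 0.20551209795382064, 1.8121981655400667, -0.16949806739110476, 0.7526136172311615, 1.6471461719847487]
```

View pics/g1.png

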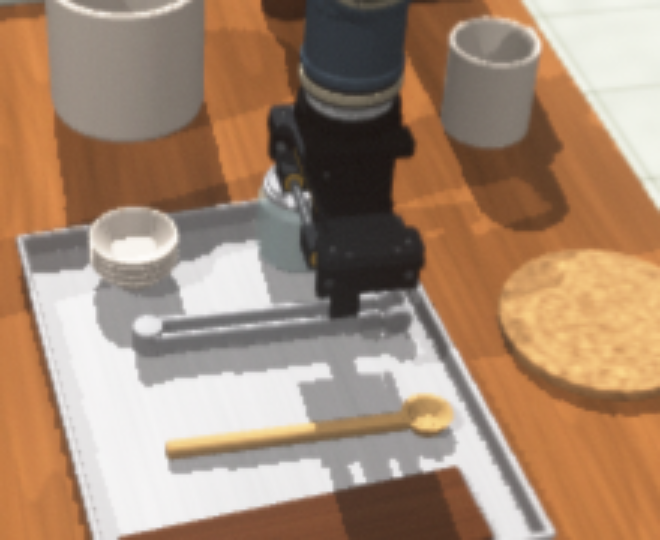

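The picture shows the gripper straddling the tongs near their heads (about 345, 310 in the crop), with its body still above the jar. I'll descend to TCP z ≈ 83, which clears the jar lid at 76, and close.

Request:
move_arm(
  plan=[
    [1,-1.5,-14,0,0,0],
    [0,0,-13,0,0,0],
    [0,0,0,0,0,0],
  ],
)

```text
time: 4.97
tcp_pos: [627.7, -13.6, 84.2]
ee_rot: [-0.001, 0.715, 0.699, -0.001]
ft_force: [-0.7, 0.6, 0.8]
opening: 0.599
```

Request:
move_arm(
  plan=[
    [0,0,0,0,0,0],
    [0,0,0,0,0,0],
    [0,0,0,0,0,0],
    [0,0,0,0,0,0],
    [0,0,0,0,0,0],
    [0,0,0,0,0,0],
  ],
  fingers=0,
)

```text
time: 5.72
tcp_pos: [628.6, -13.7, 85.5]
ee_rot: [0.0, 0.715, 0.699, 0.0]
ft_force: [-0.6, -0.2, 2.2]
opening: 0.27
```

Request:
move_arm(
  plan=[
    [0,0,10,0,0,0],
    [0,0,20,0,0,0],
    [0,0,30,0,0,0],
    [0,0,40,0,0,0],
    [0,0,40,0,0,0],
    [0,0,40,0,0,0],
    [0,0,20,0,0,0],
    [0,0,0,0,0,0],
    [0,0,0,0,0,0],
  ],
)

```text
time: 6.85
tcp_pos: [627.8, -13.6, 284.7]
ee_rot: [-0.001, 0.715, 0.699, -0.0]
ft_force: [1.0, -0.8, -2.0]
opening: 0.266
```

```bash
python3 - <<'E'
from h import *
b=imaging.grab_frame("side"); cv2.imwrite("pics/g2.png",cv2.resize(b[90:310,180:420],None,fx=2.5,fy=2.5))
s=arm.get_state();print(s["q"].tolist(),s["ft_force"],s["moment"])
E
```

```text
[-0.23348923597438698, 0.4022439266747771, 0.2545253738067102, 1.6733987747855201, -0.11186791482506747, 1.0825049958210848, 1.6027290998905743] [ 0.72332955 -0.49035273 -1.49479705] [-0.01596553 -0.12176398  0.04280871]
```

View pics/g2.png

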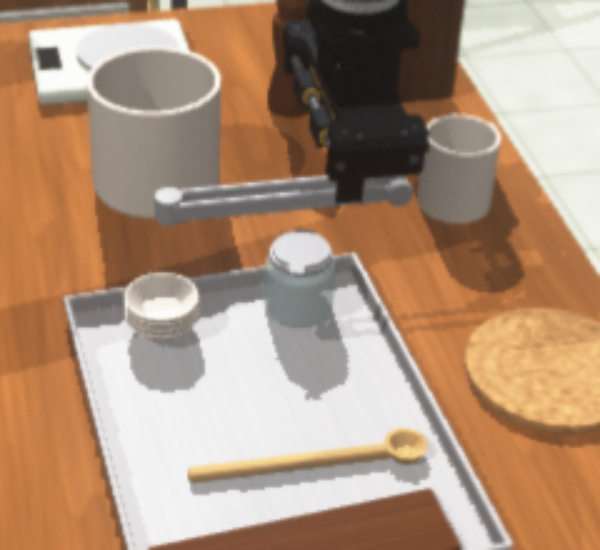

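Request:
move_arm(
  plan=[
    [-6,0,8,0,-6,0],
    [-6,0,8,0,-6,0],
    [-6,0,8,0,-6,0],
    [-6,0,8,0,-6,0],
    [-6,0,8,0,-6,0],
    [-6,0,8,0,-6,0],
    [-6,0,8,0,-6,0],
    [-6,0,8,0,-6,0],
    [-6,0,4,0,-6,0],
    [-6,0,0,0,-6,0],
    [0,0,0,0,0,0],
    [0,0,0,0,0,0],
  ],
)

```text
time: 8.4
tcp_pos: [573.0, -12.9, 377.9]
ee_rot: [0.311, 0.652, 0.633, 0.278]
ft_force: [-1.2, 0.0, -2.1]
opening: 0.271
```

```bash
cat >> h.py <<'E'
from scipy.spatial.transform import Rotation as Ro
def tool():
    s=arm.get_state(); w,x,y,z=s["ee_rot"]; M=Ro.from_quat([x,y,z,w]).as_matrix(); p=np.array(s["tcp_pos"])
    return s,p,M
E
python3 - <<'E'
from h import *
np.set_printoptions(precision=3,suppress=True)
s,p,M=tool(); print(p,"\n",M,s["q"])
imaging.grab_frame("side");imaging.grab_frame("top")
# tongs axis: predicted
g=p+M[:,2]*70.5; y=M[:,1]; ax=y if y[2]>0 else -y
print("ax",ax,"butt",g-159*ax,"head",g+61*ax)
for n in("side","top"):
    print(n,proj(n,g-159*ax),proj(n,g+61*ax))
    r=imaging.trace(n,"tongs")
    for d in r[:1]:
        ys,xs=np.nonzero(d["pixels"]); print(d["p"],d["rect"]); i=ys.argmax(); print("low",xs[i],ys[i]);i=xs.argmin(); print("left",xs[i],ys[i])
b=imaging.grab_frame("side"); cv2.imwrite("pics/g3.png",cv2.resize(b[30:310,180:420],None,fx=2.1,fy=2.1))
E
```

```text
[572.982 -12.863 377.873] 
 [[ 0.044  0.653  0.756]
 [ 0.999 -0.006 -0.054]
 [-0.031  0.757 -0.653]] [-0.682 -0.045  0.565  2.183  0.841  0.213  0.676]
ax [ 0.653 -0.006  0.757] butt [522.379 -15.735 211.493] head [666.117 -16.992 378.039]
side [269.115 172.257] [342.201  95.877]
0.58 [269.4, 96.2, 345.6, 178.6]
low 273 175
left 266 166
top [296.601 228.446] [304.633 127.714]
0.78 [288.3, 130.0, 317.0, 195.9]
low 303 194
left 292 135
```

View pics/g3.png

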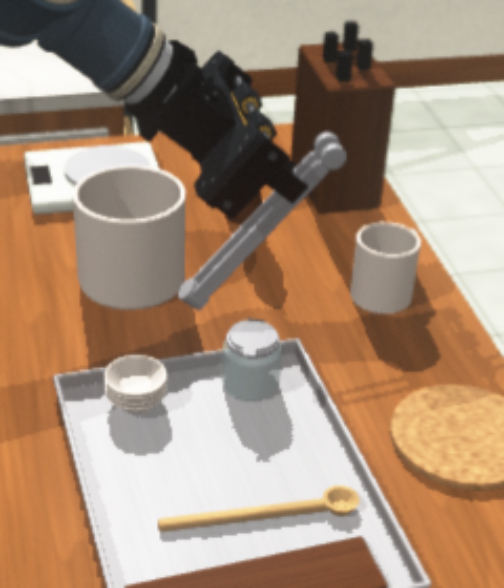

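```bash
cat > fk.py <<'E'
import numpy as np, itertools
from scipy.optimize import least_squares
from scipy.spatial.transform import Rotation as Ro
E=lambda a,t: Ro.from_euler(a,t).as_matrix()
def fk(q,P,S):
    hs,Lu,Lf,Lt,e,w,o1,o7=P
    R=E('z',S[0]*q[0]+o1); p=np.array([0,0,hs])
    R=R@E('y',q[1])@E('z',S[1]*q[2]); p=p+R@[e,0,Lu]
    R=R@E('y',q[3]); p=p+R@[-e,0,0]
    R=R@E('z',S[2]*q[4]); p=p+R@[0,0,Lf]
    R=R@E('y',q[5]); p=p+R@[w,0,Lt]
    return p,R@E('z',S[3]*q[6]+o7)
D=[([-1.326,.469,-.049,1.532,.024,1.141,-.082],[182.474,649.881,292.273],[-.00006,.79699,.60399,.00004]),
([-0.19886710712502662, 0.5952371963977323, 0.20551209795382064, 1.8121981655400667, -0.16949806739110476, 0.7526136172311615, 1.6471461719847487],[625.8,-9.9,110.5],[-.002,.714,.7,-.001]),
([-0.23348923597438698, 0.4022439266747771, 0.2545253738067102, 1.6733987747855201, -0.11186791482506747, 1.0825049958210848, 1.6027290998905743],[627.8,-13.6,284.7],[-.001,.715,.699,0]),
([-0.682,-0.045,0.565,2.183,0.841,0.213,0.676],[573,-12.9,377.9],[.311,.652,.633,.278])]
def rm(w): return Ro.from_quat([w[1],w[2],w[3],w[0]]).as_matrix()
def fit():
    best=None
    for S in itertools.product((1,-1),repeat=4):
        for o7 in(0,1.57,3.14,-1.57):
            def res(P):
                r=[]
                for q,p,w in D:
                    a,R=fk(q,P,S); r+=list((a-p)/100)+list(2*(R-rm(w)).ravel())
                return np.array(r)
            f=least_squares(res,[330,400,400,200,0,0,0,o7])
            if best is None or f.cost<best[0]: best=(f.cost,f.x,S,f.fun)
    return best
if __name__=="__main__":
    np.set_printoptions(precision=3,suppress=True)
    b=fit(); print(b[0],b[1],b[2]); print(b[3].reshape(4,-1)[:,:3]*100); np.savez("k.npz",P=b[1],S=b[2])
E
python3 fk.py
```

```text
0.010512141480187854 [247.364 513.663 460.183 230.553  23.738   6.634  -0.061   3.086] (-1, -1, -1, -1)
[[-1.816  0.288  1.92 ]
 [ 0.052  0.917 -1.783]
 [-0.398  1.355 -0.199]
 [ 0.099  0.987  0.062]]
```

```bash
cat > ik.py <<'E'
from fk import *
k=np.load("k.npz"); P,S=k["P"],tuple(k["S"])
lo=np.array([-2.59,-.33,-1.39,.1,-1.04,.21,-2.66]);hi=np.array([2.59,1.99,1.29,2.45,4.18,1.99,2.66])
def ik(p,R,n=25,seed=0):
    rng=np.random.default_rng(seed);best=None
    q0=np.array([-.68,-.045,.565,2.183,.841,.213,.676])
    for i in range(n):
        s=np.clip(q0+ (0 if i==0 else rng.normal(0,.6,7)),lo+.01,hi-.01)
        def res(q):
            a,M=fk(q,P,S); return np.r_[(a-p)/100,(M-R).ravel()]
        f=least_squares(res,s,bounds=(lo,hi))
        if best is None or f.cost<best[0]: best=(f.cost,f.x)
        if f.cost<1e-7: break
    return best
def tooldir(phi,pit):  # phi heading, pit degrees from straight down
    R0=np.array([[0,1,0],[1,0,0],[0,0,-1.]])
    return E('z',np.radians(phi))@E('y',-np.radians(pit))@R0
E
python3 - <<'E'
from ik import *
np.set_printoptions(precision=2,suppress=True)
C=np.array([516.5,332.5])
for phi in (0,15,32,50,70):
  for pit in (60,55):
    a=np.radians(phi);h=np.array([np.cos(a),np.sin(a)]);l=np.array([-h[1],h[0]])
    c,s=np.cos(np.radians(pit)),np.sin(np.radians(pit))
    out=[]
    for zb in(160,80,14):
        st=-48+159*c-70.5*s; z=zb+159*s+70.5*c
        xy=C+h*st+l*20
        b=ik(np.r_[xy,z],tooldir(phi,pit),12); out.append((round(float(z)),round(float(np.log10(b[0]+1e-12)),1),b[1]))
    print(phi,pit,*out,sep="\n  ")
E
```

```text
0
  60
  (333, -12.0, array([-1.1 ,  0.18,  0.16,  2.17,  1.59,  0.72, -0.65]))
  (253, -12.0, array([-1.27,  0.32,  0.35,  2.24,  1.8 ,  0.67, -0.98]))
  (187, -12.0, array([-1.12,  0.44,  0.19,  2.27,  1.96,  0.75, -1.2 ]))
0
  55
  (331, -12.0, array([-1.14,  0.18,  0.25,  2.12,  1.43,  0.63, -0.48]))
  (251, -12.0, array([-1.15,  0.31,  0.27,  2.19,  1.68,  0.59, -0.82]))
  (185, -12.0, array([-1.17,  0.44,  0.3 ,  2.22,  1.89,  0.59, -1.1 ]))
15
  60
  (333, -12.0, array([-1.05,  0.1 ,  0.2 ,  2.27,  1.96,  0.48, -0.8 ]))
  (253, -12.0, array([-1.07,  0.25,  0.24,  2.34,  2.3 ,  0.57, -1.2 ]))
  (187, -12.0, array([-1.11,  0.4 ,  0.29,  2.37,  2.49,  0.66, -1.47]))
15
  55
  (331, -12.0, array([-1.03,  0.12,  0.21,  2.2 ,  1.73,  0.39, -0.55]))
  (251, -12.0, array([-1.03,  0.25,  0.22,  2.28,  2.17,  0.45, -1.05]))
  (185, -12.0, array([-1.05,  0.39,  0.25,  2.32,  2.43,  0.53, -1.37]))
32
  60
  (333, -12.0, array([-0.85,  0.05,  0.16,  2.33,  2.93,  0.29, -1.47]))
  (253, -12.0, array([-0.76,  0.2 ,  0.07,  2.4 ,  3.03,  0.51, -1.58]))
  (187, -12.0, array([-0.76,  0.36,  0.0
[... 462 characters left out ...]
,  3.05,  0.57, -0.88]))
50
  55
  (331, -3.7, array([ 0.51,  0.17, -1.11,  2.26,  4.18,  0.21, -2.34]))
  (251, -12.0, array([ 0.52,  0.53, -1.29,  2.33,  2.7 ,  0.32, -0.68]))
  (185, -12.0, array([ 0.48,  0.84, -1.32,  2.36,  2.55,  0.56, -0.32]))
70
  60
  (333, -1.6, array([ 0.79,  0.47, -1.39,  2.29,  4.18,  0.29, -1.91]))
  (253, -3.0, array([ 0.68,  0.66, -1.28,  2.3 ,  4.18,  0.21, -1.74]))
  (187, -12.0, array([ 0.48,  0.66, -1.01,  2.31,  4.18,  0.36, -1.68]))
70
  55
  (331, -2.1, array([ 0.71,  0.48, -1.39,  2.11, -0.43,  0.29,  2.66]))
  (251, -2.3, array([ 0.58,  0.57, -1.2 ,  2.28,  4.18,  0.21, -1.82]))
  (185, -12.0, array([ 0.62,  0.97, -1.38,  2.27,  2.16,  0.21,  0.43]))
```

Request:
move_arm(
  plan=[
    [-5,20,0,0,0,0],
    [-5,23,0,0,0,0],
    [-5,23,0,0,0,0],
    [-5,23,0,0,0,0],
    [-5,23,0,0,0,0],
    [-5,23,0,0,0,0],
    [-5,23,0,0,0,0],
    [-6,23,0,0,0,0],
    [-6,23,0,0,0,0],
    [-6,23,0,0,0,0],
    [-6,23,0,0,-1,0],
    [-6,23,0,0,-2,0],
    [-6,23,0,0,-2,0],
    [-6,23,0,0,-2,0],
    [-6,23,0,0,-2,0],
    [-6,23,0,0,-2,0],
    [0,0,0,0,0,0],
    [0,0,0,0,0,0],
  ],
)

```text
time: 10.9
tcp_pos: [484.8, 349.9, 378.3]
ee_rot: [0.371, 0.624, 0.599, 0.339]
ft_force: [-0.3, -0.1, -1.6]
opening: 0.272
```

```bash
cat > st.py <<'E'
from h import *
import sys
np.set_printoptions(precision=3,suppress=True)
g,d,hd=map(float,sys.argv[1:4])   # axis ahead of TCP, grip to butt, grip to head
s,p,M=tool(); G=p+M[:,2]*g; ax=M[:,1]*np.sign(M[2,1]); print(p.round(1),"z",M[:,2],"jaw",M[:,0],"ax",ax,"q",s["q"])
B=G-d*ax;H=G+hd*ax
print("grip",G.round(1),"butt",B.round(1),"rel crock",(B-[516.5,332.5,0]).round(1),"head",H.round(1),"F",s["ft_force"],s["opening"])
print("px",[(n,proj(n,B).round(),proj(n,H).round()) for n in("side","top")])
E
python3 st.py 70.5 159 61
```

```text
[484.8 349.9 378.3] z [ 0.867 -0.057 -0.496] jaw [ 0.053  0.998 -0.022] ax [ 0.496 -0.007  0.868] q [-1.083  0.149  0.069  2.082  1.38   0.886 -0.437]
grip [545.9 345.9 343.4] butt [467.  347.1 205.3] rel crock [-49.5  14.6 205.3] head [576.2 345.4 396.3] F [-0.273 -0.101 -1.606] 0.2724535928463146
px [('side', array([222.,  97.]), array([263.,  23.])), ('top', array([ 93., 258.]), array([ 45., 188.]))]
```

```bash
python3 - <<'E'
from h import *
a=imaging.grab_frame("top");b=imaging.grab_frame("side")
th=np.linspace(0,6.283,80)
def draw(im,n):
    for r,z in((72,135),(66,135),(72,0)):
        pts=np.array([proj(n,[516.5+r*np.cos(t),332.5+r*np.sin(t),z]) for t in th]); cv2.polylines(im,[(pts*16).astype(np.int32)],True,(0,255,0) if z else (255,255,0),1,shift=4)
draw(a,"top");draw(b,"side")
for im,pp in((a,((93,258),(45,188))),(b,((222,97),(263,23)))):
    for p in pp: cv2.circle(im,p,2,(0,0,255),-1)
A=cv2.resize(a[120:300,20:200],None,fx=2.2,fy=2.2);B=cv2.resize(b[10:190,150:330],None,fx=2.2,fy=2.2)
cv2.imwrite("pics/g4.png",np.hstack([A,B]))
E
```

```text
(no output)
```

View pics/g4.png

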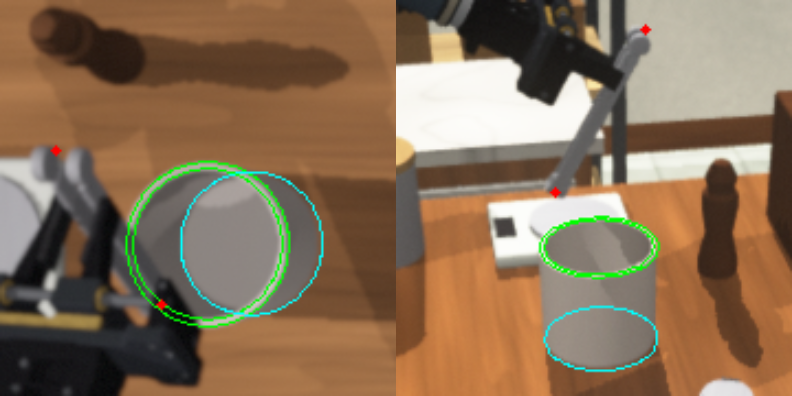

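Request:
move_arm(
  plan=[
    [1,2,-20,0,0,0],
    [1,2,-25,0,0,0],
    [1,1,-25,0,0,0],
    [0,0,-25,0,0,0],
    [0,0,-25,0,0,0],
    [0,0,-20,0,0,0],
    [0,0,-20,0,0,0],
    [0,0,0,0,0,0],
    [0,0,0,0,0,0],
  ],
)

```text
time: 12.12
tcp_pos: [487.8, 356.0, 219.6]
ee_rot: [0.371, 0.623, 0.599, 0.34]
ft_force: [-0.7, 0.7, -1.4]
opening: 0.271
```

```bash
python3 st.py 70.5 159 61
```

```text
[487.8 356.  219.6] z [ 0.868 -0.055 -0.494] jaw [ 0.052  0.998 -0.02 ] ax [ 0.494 -0.008  0.869] q [-1.083  0.417  0.075  2.203  1.701  0.859 -0.948]
grip [548.9 352.1 184.8] butt [470.3 353.4  46.6] rel crock [-46.2  20.9  46.6] head [579.1 351.6 237.8] F [-0.729  0.67  -1.392] 0.2706798467989526
px [('side', array([225., 147.]), array([264.,  81.])), ('top', array([117., 252.]), array([ 84., 194.]))]
```

Request:
move_arm(
  plan=[
    [0,0,-12,0,0,0],
    [0,0,-10,0,0,0],
    [0,0,-3,0,0,0],
    [0,0,-2,0,0,0],
    [0,0,0,0,0,0],
  ],
)

```text
time: 12.75
tcp_pos: [487.2, 356.2, 191.8]
ee_rot: [0.371, 0.623, 0.599, 0.34]
ft_force: [0.3, -0.2, -0.6]
opening: 0.268
```

Request:
move_arm(
  plan=[
    [0,0,-2,0,0,0],
    [0,0,-2,0,0,0],
    [0,0,0,0,0,0],
  ],
)

```text
time: 13.12
tcp_pos: [488.0, 356.2, 188.6]
ee_rot: [0.371, 0.623, 0.599, 0.34]
ft_force: [0.8, -0.1, 2.9]
opening: 0.269
```

Request:
move_arm(
  plan=[
    [0,0,-2,0,0,0],
    [0,0,0,0,0,0],
    [0,0,0,0,0,0],
  ],
)

```text
time: 13.5
tcp_pos: [488.8, 356.2, 187.7]
ee_rot: [0.372, 0.623, 0.598, 0.341]
ft_force: [2.9, -0.2, 5.1]
opening: 0.269
```

```bash
python3 st.py 70.5 159 61; python3 st.py 70.5 159 61|tail -2|head -1
```

```text
[488.8 356.2 187.7] z [ 0.87  -0.056 -0.49 ] jaw [ 0.052  0.998 -0.02 ] ax [ 0.49  -0.008  0.871] q [-1.079  0.483  0.071  2.215  1.767  0.874 -1.052]
grip [550.1 352.3 153.2] butt [472.1 353.6  14.6] rel crock [-44.4  21.1  14.6] head [580.  351.8 206.3] F [ 2.917 -0.19   5.103] 0.2688527103854857
px [('side', array([226., 156.]), array([264.,  92.])), ('top', array([122., 250.]), array([ 91., 195.]))]
grip [550.1 352.3 153.2] butt [472.1 353.6  14.6] rel crock [-44.4  21.1  14.6] head [580.  351.8 206.3] F [ 2.917 -0.19   5.103] 0.2688527103854857
```

Request:
move_arm(
  plan=[
    [4,0,0.5,0,1.3,0],
    [4,0,0.5,0,1.3,0],
    [4,0,0.5,0,1.4,0],
    [0,0,0,0,0,0],
  ],
)

```text
time: 14.0
tcp_pos: [500.2, 356.0, 188.2]
ee_rot: [0.35, 0.635, 0.611, 0.318]
ft_force: [3.6, 0.1, 4.4]
opening: 0.27
```

Request:
move_arm(
  plan=[
    [0,0,0,0,0,0],
    [0,0,0,0,0,0],
    [0,0,0,0,0,0],
    [0,0,0,0,0,0],
    [0,0,0,0,0,0],
    [0,0,0,0,0,0],
  ],
  fingers=0.55,
)

```text
time: 14.75
tcp_pos: [499.1, 356.1, 187.1]
ee_rot: [0.349, 0.634, 0.612, 0.317]
ft_force: [-0.2, 0.7, -0.4]
opening: 0.547
```

```bash
python3 - <<'E'
from h import *
b=imaging.grab_frame("side");a=imaging.grab_frame("top")
A=cv2.resize(a[150:300,50:200],None,fx=2.6,fy=2.6);B=cv2.resize(b[60:210,170:320],None,fx=2.6,fy=2.6)
cv2.imwrite("pics/g5.png",np.hstack([A,B]))
E
```

```text
(no output)
```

View pics/g5.png

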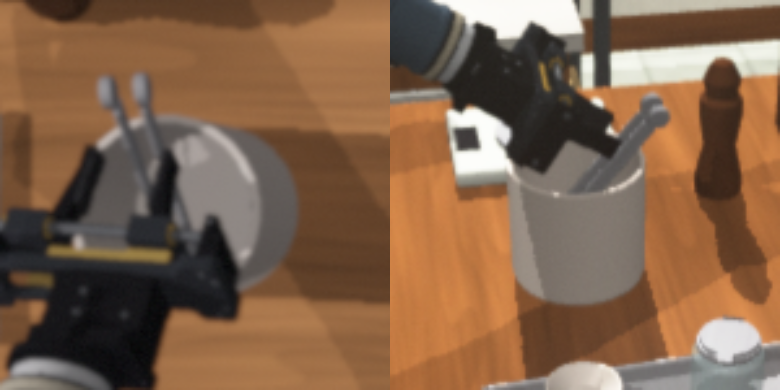

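Tongs now lean on the far rim (heads around (125, 80) in the left crop), butt inside. Retreating along the fingers, then up.

Request:
move_arm(
  plan=[
    [-12,0,8,0,0,0],
    [-15,0,10,0,0,0],
    [-15,0,10,0,0,0],
    [-10,0,20,0,0,0],
    [0,0,35,0,0,0],
    [0,0,40,0,0,0],
    [0,0,40,0,0,0],
    [10,-20,20,0,1,0],
    [10,-30,0,0,2,0],
    [10,-30,0,0,3,0],
    [10,-30,0,0,4,0],
    [10,-30,0,0,4,0],
    [10,-30,0,0,4,0],
    [10,-30,0,0,4,0],
    [10,-30,0,0,4,0],
    [10,-30,0,0,4,0],
    [10,-30,0,0,4,0],
    [10,-30,0,0,4,0],
    [10,-30,0,0,4,0],
    [10,-30,0,0,4,0],
  ],
)

```text
time: 17.35
tcp_pos: [576.6, -23.8, 370.5]
ee_rot: [0.081, 0.707, 0.701, 0.044]
ft_force: [-0.1, 0.8, 0.2]
opening: 0.547
```

```bash
python3 st.py 70.5 159 61|head -1
```

```text
[576.6 -23.8 370.5] z [ 0.176 -0.052 -0.983] jaw [ 0.014  0.999 -0.05 ] ax [ 0.984 -0.005  0.177] q [-0.51   0.182  0.53   1.794 -0.048  1.013  1.587]
```

Request:
move_arm(
  plan=[
    [8,-17,-20,0.5,1.7,-0.1],
    [8,-17,-30,0.5,1.7,-0.1],
    [8,-17,-40,0.5,1.7,-0.1],
    [8,-17,-40,0.5,1.7,-0.1],
    [8,-17,-40,0.5,1.7,-0.1],
    [8,-17,-40,0.5,1.7,-0.1],
    [0,0,-40,0,0,0],
    [0,0,0,0,0,0],
  ],
  fingers=0.4,
)

```text
time: 18.35
tcp_pos: [622.9, -124.4, 117.4]
ee_rot: [-0.002, 0.714, 0.7, -0.003]
ft_force: [-0.2, -0.9, 0.5]
opening: 0.399
```

```bash
python3 - <<'E'
from h import *
s,p,M=tool(); print(p,M.round(3))
b=imaging.grab_frame("side"); cv2.imwrite("pics/g6.png",cv2.resize(b[90:330,180:420],None,fx=2.4,fy=2.4))
E
```

```text
[ 622.85953637 -124.37791293  117.37889249] [[ 0.021  1.    -0.006]
 [ 1.    -0.021 -0.001]
 [-0.001 -0.006 -1.   ]]
```

View pics/g6.png

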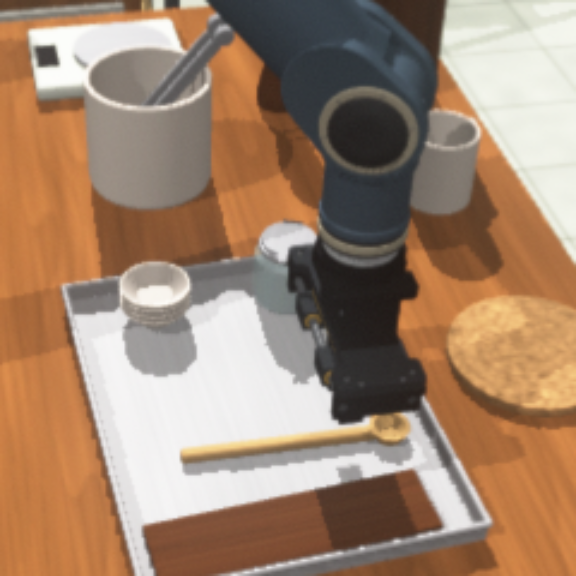

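Request:
move_arm(
  plan=[
    [1,-2,-15,0,0,0],
    [0,0,-12,0,0,0],
    [0,0,-10,0,0,0],
    [0,0,-4,0,0,0],
    [0,0,0,0,0,0],
    [0,0,0,0,0,0],
  ],
)

```text
time: 19.15
tcp_pos: [626.4, -128.0, 79.5]
ee_rot: [0.002, 0.715, 0.699, -0.001]
ft_force: [0.0, 0.4, 0.2]
opening: 0.397
```

Request:
move_arm(
  plan=[
    [0,1,-3,0,0,0],
    [0,0,-1,0,0,0],
    [0,0,0,0,0,0],
    [0,0,0,0,0,0],
  ],
)

```text
time: 19.65
tcp_pos: [626.2, -126.9, 75.2]
ee_rot: [0.002, 0.715, 0.699, -0.001]
ft_force: [-0.1, -0.2, 0.7]
opening: 0.401
```

```bash
python3 -c "
from h import *
for i in range(4):
    s=arm.get_state();print(s['time'],s['tcp_pos'],s['ft_force']); imaging.grab_frame('side')"
```

```text
19.65 [ 626.21492343 -126.88506853   75.17781061] [-0.08483482 -0.1993507   0.66691233]
19.7 [ 626.19086679 -126.91840811   75.17584497] [ 0.76791778 -0.37740175 -0.44914723]
19.75 [ 626.20113129 -126.92982984   75.18564322] [-0.14353615 -0.30050612  0.11673762]
19.8 [ 626.21164193 -126.94608694   75.19910619] [0.92575425 0.56484336 1.12089251]
```

Request:
move_arm(
  plan=[
    [0,0,0,0,0,0],
    [0,0,0,0,0,0],
    [0,0,0,0,0,0],
    [0,0,0,0,0,0],
    [0,0,0,0,0,0],
    [0,0,0,0,0,0],
  ],
  fingers=0,
)

```text
time: 20.6
tcp_pos: [626.2, -127.0, 75.1]
ee_rot: [0.002, 0.715, 0.699, -0.001]
ft_force: [-0.2, -0.5, -0.4]
opening: 0.13
```

Request:
move_arm(
  plan=[
    [0,0,8,0,0,0],
    [0,0,20,0,0,0],
    [0,0,40,0,0,0],
    [0,0,45,0,0,0],
    [0,0,45,0,0,0],
    [0,0,40,0,0,0],
    [0,0,20,0,0,0],
    [-10,25,20,0,-2,0],
    [-10,30,15,0,-3,0],
    [-10,30,15,0,-4,0],
    [-10,30,15,0,-4,0],
    [-10,30,0,0,-4,0],
    [-8,30,0,0,-4,0],
    [-8,30,0,0,-4,0],
    [-8,30,0,0,-4,0],
    [-8,30,0,0,-4,0],
    [-8,30,0,0,-4,0],
    [-8,30,0,0,-4,0],
    [0,0,0,0,0,0],
  ],
)

```text
time: 22.98
tcp_pos: [526.7, 200.5, 358.7]
ee_rot: [0.246, 0.668, 0.656, 0.251]
ft_force: [0.8, -1.4, -0.9]
opening: 0.134
```

```bash
python3 st.py 66 153.6 42
```

```text
[526.7 200.5 358.7] z [ 0.657  0.    -0.754] jaw [0.014 1.    0.012] ax [ 0.754 -0.018  0.657] q [-0.946  0.021  0.352  2.113  0.803  0.527  0.348]
grip [570.  200.5 308.9] butt [454.3 203.3 208. ] rel crock [ -62.2 -129.2  208. ] head [601.7 199.7 336.5] F [ 0.767 -1.421 -0.86 ] 0.1338555041623534
px [('side', array([224., 124.]), array([286.,  71.])), ('top', array([172., 266.]), array([159., 175.]))]
```

Request:
move_arm(
  plan=[
    [-8,22,0,0,-4,0],
    [-8,22,0,0,-4,0],
    [-8,22,0,0,-4,0],
    [-7,22,0,0,-4,0],
    [-7,22,0,0,-3,0],
    [0,0,0,0,0,0],
    [0,0,0,0,0,0],
  ],
)

```text
time: 23.85
tcp_pos: [491.1, 306.3, 358.9]
ee_rot: [0.352, 0.621, 0.604, 0.356]
ft_force: [-0.0, -0.3, -1.3]
opening: 0.133
```

```bash
python3 st.py 66 153.6 42; python3 - <<'E'
from h import *
s,p,M=tool(); G=p+M[:,2]*66; ax=M[:,1]*np.sign(M[2,1]); B=G-153.6*ax;H=G+42*ax
a=imaging.grab_frame("top");b=imaging.grab_frame("side")
for n,im in(("top",a),("side",b)):
    for X in(B,H): cv2.circle(im,tuple(int(v) for v in proj(n,X).round()),2,(0,0,255),-1)
A=cv2.resize(a[120:300,20:200],None,fx=2.2,fy=2.2);C=cv2.resize(b[10:190,150:330],None,fx=2.2,fy=2.2)
cv2.imwrite("pics/g7.png",np.hstack([A,C]))
E
```

```text
[491.1 306.3 358.9] z [ 0.867 -0.007 -0.499] jaw [0.018 1.    0.018] ax [ 0.499 -0.024  0.867] q [-1.139  0.106  0.22   2.189  1.507  0.753 -0.544]
grip [548.3 305.8 326. ] butt [471.8 309.5 192.9] rel crock [-44.7 -23.  192.9] head [569.3 304.8 362.4] F [-0.029 -0.256 -1.33 ] 0.1328232745872595
px [('side', array([226., 108.]), array([264.,  43.])), ('top', array([116., 255.]), array([ 83., 195.]))]
```

View pics/g7.png

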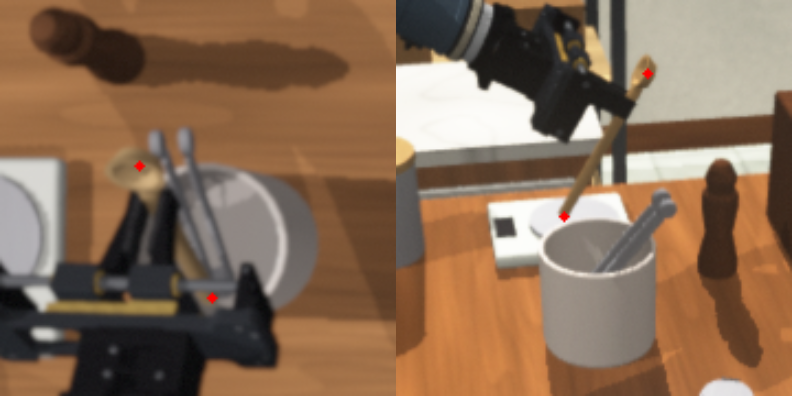

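```bash
python3 - <<'E'
from h import *
np.set_printoptions(precision=1,suppress=True)
for z in (150,165,180): print(z,at_z("top",98.2,183,z),at_z("side",150+663/2.2,10+202/2.2,z))
E
```

```text
150 [606.8 359.2 150. ] [1117.9  319.5  150. ]
165 [605.4 353.7 165. ] [1101.7  293.6  165. ]
180 [604.  348.2 180. ] [1085.5  267.8  180. ]
```

Request:
move_arm(
  plan=[
    [0,0,-20,0,0,0],
    [0,0,-25,0,0,0],
    [0,0,-25,0,0,0],
    [0,0,-25,0,0,0],
    [0,0,-25,0,0,0],
    [0,0,-20,0,0,0],
    [0,0,-15,0,0,0],
    [0,0,-10,0,0,0],
    [0,0,0,0,0,0],
    [0,0,0,0,0,0],
  ],
)

```text
time: 25.2
tcp_pos: [490.6, 308.1, 193.9]
ee_rot: [0.351, 0.62, 0.604, 0.357]
ft_force: [0.7, -0.4, -0.4]
opening: 0.129
```

```bash
python3 st.py 66 153.6 42
```

```text
[490.6 308.1 193.9] z [ 0.867 -0.004 -0.498] jaw [0.015 1.    0.018] ax [ 0.498 -0.023  0.867] q [-1.094  0.426  0.187  2.318  1.952  0.781 -1.193]
grip [547.8 307.8 161. ] butt [471.3 311.3  27.8] rel crock [-45.2 -21.2  27.8] head [568.7 306.9 197.4] F [ 0.659 -0.39  -0.355] 0.12948733379419358
px [('side', array([228., 161.]), array([263., 104.])), ('top', array([140., 251.]), array([117., 202.]))]
```

Request:
move_arm(
  plan=[
    [0,0,-6,0,0,0],
    [0,0,-4,0,0,0],
    [0,0,-3,0,0,0],
    [0,0,0,0,0,0],
    [0,0,0,0,0,0],
  ],
)

```text
time: 25.82
tcp_pos: [490.2, 308.1, 180.2]
ee_rot: [0.351, 0.619, 0.605, 0.357]
ft_force: [-0.0, -0.4, -0.2]
opening: 0.129
```

Request:
move_arm(
  plan=[
    [0,0,-2,0,0,0],
    [0,0,-1,0,0,0],
    [0,0,0,0,0,0],
    [0,0,0,0,0,0],
  ],
)

```text
time: 26.32
tcp_pos: [490.3, 308.1, 177.2]
ee_rot: [0.351, 0.619, 0.605, 0.357]
ft_force: [0.3, 0.8, 0.2]
opening: 0.135
```

Request:
move_arm(
  plan=[
    [0,0,-1.5,0,0,0],
    [0,0,-1,0,0,0],
    [0,0,0,0,0,0],
    [0,0,0,0,0,0],
  ],
)

```text
time: 26.82
tcp_pos: [491.3, 308.2, 176.0]
ee_rot: [0.352, 0.619, 0.604, 0.358]
ft_force: [1.2, -1.1, 5.0]
opening: 0.132
```

```bash
python3 -c "
from h import *
F=[]
for i in range(4):
    s=arm.get_state();F.append(s['ft_force']); imaging.grab_frame('side')
print(np.mean(F,0),s['tcp_pos'],s['opening'],s['moment'])"
```

```text
[ 1.50706648 -0.52807422  4.94803249] [491.3011715  308.21017147 175.97474004] 0.13347308331394558 [-0.05951394  0.03120558 -0.04667977]
```

Request:
move_arm(
  plan=[
    [4,0,0.7,0,1.3,0],
    [4,0,0.7,0,1.3,0],
    [3.5,0,0.6,0,1.2,0],
    [0,0,0,0,0,0],
  ],
)

```text
time: 27.52
tcp_pos: [501.5, 307.9, 176.2]
ee_rot: [0.33, 0.631, 0.616, 0.335]
ft_force: [0.2, -0.7, -1.2]
opening: 0.13
```

Request:
move_arm(
  plan=[
    [0,0,0,0,0,0],
    [0,0,0,0,0,0],
    [0,0,0,0,0,0],
    [0,0,0,0,0,0],
    [0,0,0,0,0,0],
    [0,0,0,0,0,0],
  ],
  fingers=0.35,
)

```text
time: 28.28
tcp_pos: [501.7, 308.1, 176.7]
ee_rot: [0.331, 0.631, 0.616, 0.336]
ft_force: [0.6, 0.9, 0.4]
opening: 0.353
```

```bash
python3 - <<'E'
from h import *
b=imaging.grab_frame("side");a=imaging.grab_frame("top")
A=cv2.resize(a[150:300,50:200],None,fx=2.6,fy=2.6);B=cv2.resize(b[60:210,170:320],None,fx=2.6,fy=2.6)
cv2.imwrite("pics/g8.png",np.hstack([A,B]))
E
```

```text
(no output)
```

View pics/g8.png

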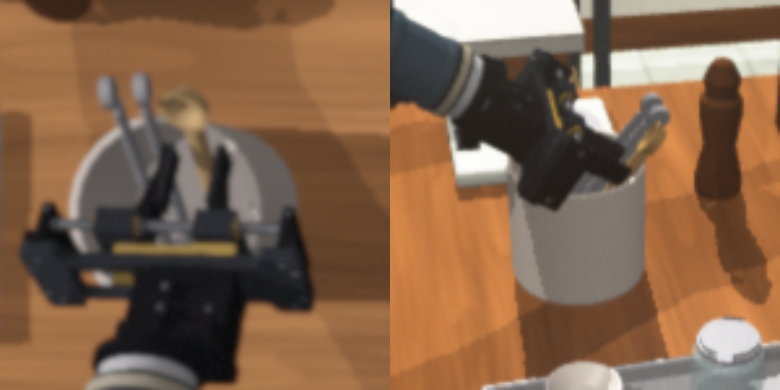

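Spoon has come to lean on the far rim (bowl about (185, 100) in the left crop), beside the tongs. Retreating.

Request:
move_arm(
  plan=[
    [-8,0,6,0,0,0],
    [-12,0,9,0,0,0],
    [-15,0,12,0,0,0],
    [-15,0,15,0,0,0],
    [-10,0,25,0,0,0],
    [0,0,40,0,0,0],
    [0,0,45,0,0,0],
    [10,-30,20,0,2,0],
    [10,-35,0,0,3,0],
    [10,-35,0,0,4,0],
    [10,-35,0,0,4,0],
    [10,-35,0,0,4,0],
    [10,-35,0,0,4,0],
    [10,-35,0,0,4,0],
    [0,0,0,0,0,0],
    [0,0,0,0,0,0],
  ],
)

```text
time: 30.38
tcp_pos: [510.9, 69.2, 348.3]
ee_rot: [0.189, 0.688, 0.674, 0.192]
ft_force: [0.1, 1.1, 0.0]
opening: 0.351
```

```bash
python3 - <<'E'
from h import *
np.set_printoptions(precision=1,suppress=True)
b=imaging.grab_frame("side");a=imaging.grab_frame("top")
for th,z in(("salt_jar",76),("dishes",45),("plank",13)):
    r=imaging.trace("top",th)
    if r:
        ys,xs=np.nonzero(r[0]["pixels"]); P=np.array([at_z("top",u,v,z)[:2] for u,v in zip(xs,ys)]); print(th,r[0]["p"],P.min(0),P.max(0))
th=np.linspace(0,6.283,80)
for n,im in(("top",a),("side",b)):
    pts=np.array([proj(n,[516.5+72*np.cos(t),332.5+72*np.sin(t),135]) for t in th]); cv2.polylines(im,[(pts*16).astype(np.int32)],True,(0,255,0),1,shift=4)
A=cv2.resize(a[150:300,50:200],None,fx=2.6,fy=2.6);B=cv2.resize(b[60:210,170:320],None,fx=2.6,fy=2.6)
cv2.imwrite("pics/g9.png",np.hstack([A,B]))
E
```

```text
salt_jar 0.65 [584.1  54. ] [652.2 119.8]
plank 0.65 [ 427.3 -267.4] [ 679.3 -178. ]
```

View pics/g9.png

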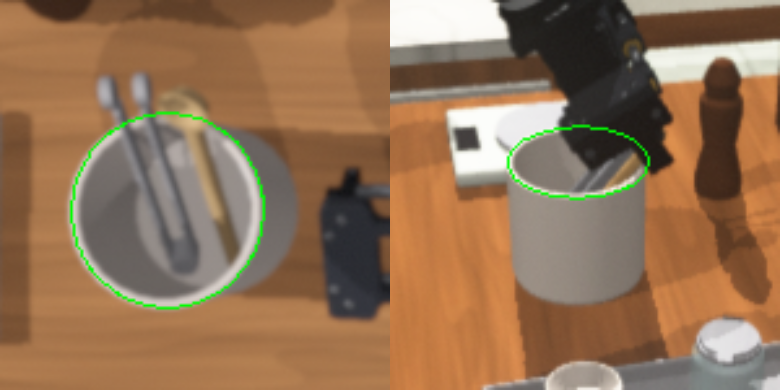

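```bash
python3 -c "
from h import *
print(at_z('top',120,190,147)-[516.5,332.5,0]); print(arm.sign_off())"
```

```text
[ 77.26829412 -14.71333341 147.        ]
the job is handed in; nothing more can be done
None
```

Both tools are in the crock, butt end down. I put the tongs in first, then the spoon, and handed the job in at about 30 s of the 72 s allowed. No verdict was reported.

**How it went:** I gripped each tool near its working end and tilted it about 60°. I then lowered it until the butt pressed on the crock floor, about 6.5 N for the tongs and 5.4 N for the spoon. I leaned each one about 4° further before opening the fingers. Each then tipped a short way onto the far rim.

**Last checks:**
- **Tools:** the final top picture shows both leaning on the far rim with their working ends beyond it. The spoon's bowl works out at roughly 147 mm high, which rests on an assumed lean angle. In the side picture the gripper hid the tool tops.
- **Crock:** its rim still matches the position I measured at the start in both cameras, so it did not visibly move or tip.
- **Bystanders:** the salt jar and the plank measured where they were before, to within about 2 mm for the jar. The network did not find the dishes in the last top picture because the arm was over them. In the earlier side pictures they looked unmoved, and the arm never worked near them at low height.
- **Arm:** it was clear of everything, with the wrist force near zero apart from noise.

**One hitch:** on the first tilt a wrist joint reached its range limit, so that tilt stopped at 49°. I finished it over the crock, where there was more room.

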